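# Torque-check the shaker's rack clamp screw

## Robot

A 6-joint arm with a two-finger parallel gripper is mounted at the origin on the work surface. World frame = base frame: x ahead of the robot, y to its left, z up, the work surface at z = 0. Lengths are in m, angles in rad, forces in N, time in s.
With the tool pointing down it reaches from about 0.35 to 0.775 m from the base axis. Payload 5.5 kg.
Tool frame: the origin (TCP) lies at the very end of the fingers, on their centre line; the grasp point (between the pads) lies 19 mm behind it; z points along the fingers, y is the line along which they close (so a half turn about z gives the same grasp; the last joint's range is limited). The gripper opens to 85 mm and grips with 20 to 120 N. Pads are 22 mm wide; open, the fingers measure 114 mm over their backs; the gripper's body (76 mm by 85 mm) begins 54 mm behind the grasp point. The pads swing forward as they close: fully open they stand 13 mm farther back than shut.
Start: joints at [1.033, 0.313, 0.046, 1.304, 0, 1.431], TCP at [0.223, 0.53, 0.231] pointing down, gripper open.
Joint ranges: [-2.76, 2.76], [-0.86, 1.69], [-1.03, 1.26], [-2.2, 2.34], [-1.47, 1.5], [-3.14, 3.14]. Speed limits (rad/s): [2.57, 2.57, 3.14, 3.14, 3.14, 3.14].

## Interface

Orientations are given as a unit quaternion [w, x, y, z].
In Python, from workcell import env, viewer, nets gives the robot as it stands. The module is installed in compiled form; this text tells all that it offers.
- The arm moves only by the shell command python3 -m creep [OPENING] [FORCE], which reads ROWS from standard input. ROWS is one flat JSON list of numbers that holds 1 to 8 rows one after another, with no inner brackets; each row has 6 numbers: dx, dy, dz in normalised numbers (1 is 800 mm), then a rotation vector rx, ry, rz in a scale on which 1.0 is 2 pi rad; each row is the pose to reach, as a shift and turn from the pose commanded when the command began, along the tool's axes at that moment; what a row does not reach only later rows make up. A row lasts 1/8 s, in which the tool goes at most 0.0625 m and 0.188 rad, less where a joint would pass 70% of its speed; a pose out of reach is approached as far as the arm can. OPENING is the finger opening in m, set as the command begins (- or left out keeps the last). The fingers move at their own pace and stop on an object; FORCE is the grip in N (left out, the last holds). Time passes only in rows, so rows that do not move let the fingers close. It prints the time, the measured TCP pose, the force, the opening and the grip force at its end. Input that does not fit is refused with a message, and nothing moves.
- env.get_state(): the state, without advancing time (a new reading comes with each control period).
- viewer.read_camera(name): name is "scene" or "top"; returns a dict with "image" (420x560x3 uint8, red, green, blue), "K" (3x3 intrinsics, pixels), "R" (3x3) and "t" (3): a world point X has camera coordinates R X + t. Camera axes: x right, y down, z forward; pixel columns grow to the right and rows downward; lengths in m; the calibration is good to about 2 mm. A picture is of the moment at which its call begins. There is no depth.
- env.hand_in(): hands the job in; it is judged then, once.
Trained networks look in a picture, given as the dict that the camera call returned (one of the last four; its "shot" number tells which), for a name from the list of things; names that differ only in an ending like _2 or _b are one class to them, and where a whole thing is asked for, a point or a joint stands for the part that bears it (a point fixed in the world has none). Each returns a list of dicts, best first, with "confidence" (0 to 1); they miss things now and then, are a little off and sometimes report something else, mostly with a low value. They report only what shows in the picture. A call takes as long as a camera call.
- nets.outline_of(label, picture): "region" (420x560 bool, what is visible of it) and "box" ([left, top, right, bottom] in pixels, round what is visible of it).
The state is a dict: "clock": time; "joint_pos": joint angles; "qvel": joint speeds; "tau": joint torques, N m; "tcp_pos": TCP position; "orientation": TCP orientation; "wrist_force": force on the tool from outside, world axes, zero at the start; "ft_torque": the same for the moment, N m; "finger_gap": finger opening in m; "grip_force": force on a finger pad.
Only numpy, scipy, OpenCV 4.12 (cv2) and the standard library are available. Lean on these libraries where they do the work, as an engineer would, in place of code of your own. Each camera call takes 0.05 s, during which the arm holds its last target. There are 200 camera calls.

## Task

Check the clamp screw that holds the tube rack on the shaker: push the knob of its loose-fitting lever clockwise (seen from above) until the free play is used up, load it to about 0.8 newton metres, which is 10 N sideways at the knob, keep that for two seconds without the screw turning, then let go of the lever completely. After that prove the grip by pushing one end of the rack along its length with about 9 N for a second (it may only give a millimetre or three and must spring back), then back away. Do not knock or shift the bottle, beaker or box standing around the shaker.

Things in the scene. Friction and masses are not known exactly. Their poses are not given: they have to be found in the camera images.
- shaker: White platform shaker, fixed: 270 (x) by 250 (y) mm, aluminium platform top 98 mm above the bench. Origin: centre of its underside; z up, front (control panel) faces its -x, +y is left. On the platform: a steel clamp strap (top 110 mm) with the vertical clamp screw, axis 25 mm in front of the origin (x -25 mm, y 0), and behind it the tube rack.
- lever_axis (a point): Point on the screw's vertical axis, top of the lever's black collar (24 mm diameter), 142 mm above the bench. The lever has free play: from its start it swings clockwise (from above) almost freely by an unknown 3 to 16 degrees (4 to 22 mm at the knob), then grips the sprung hub: from there about 4 N more at the knob per mm (25 N m per rad). Let go, it springs back.
- lever_knob (a point): Top centre of the lever's black upright knob: cylinder 18 mm diameter, 130 to 175 mm above the bench, 80 mm from the screw axis on a level steel bar 10 mm thick (130 to 140 mm high). The lever points to the shaker's front, up to 40 degrees to either side. Above 1.4 N m (17 N at the knob) the screw turns and the check has failed; likewise if forced anticlockwise.
- hub_mark (a point): Pip on the sprung hub (dark disc, 38 mm diameter, between lever and screw flange), 19 mm from the screw axis, 127 mm above the bench. Unloaded it is a quarter turn clockwise (from above) from screw_mark, 32.2 mm from it; clockwise load moves it away by 0.57 mm per N m, too little to see.
- screw_mark (a point): Small dark notch block on the screw's steel flange (52 mm diameter), 24 mm from the screw axis and 117 mm above the bench. It stays where it is as long as the screw does not turn.
- rack_left (a point): Point on the left end face of the tube rack, mid-width, 148 mm above the bench. Rack: white plastic, 52 mm wide, 140 mm long along the shaker's y, centred 35 mm behind its origin; flat end walls up to 160 mm above the bench, capped tubes to 178 mm. It stands on rubber feet, clamped: gives 1 mm per 4 N along its length and springs back.
- rack_right (a point): Point on the right end face of the tube rack (shaker -y end), at the middle of its width and 148 mm above the bench, 140 mm from rack_left.
- reagent_bottle: Bystander: reagent bottle with blue cap, 56 mm diameter, 100 mm tall, loose on the bench at the left of the shaker. Origin: centre of its underside.
- beaker: Bystander: glass beaker, 60 mm diameter, 75 mm tall, loose on the bench at the right of the shaker. Origin: centre of its underside.
- slide_box: Bystander: flat cardboard box 85 x 90 x 30 mm, loose on the bench at the right of the shaker, towards the front. Origin: centre of its underside.

How it is judged:
On the way, in this order (a step that is already met when the one before it is completed fails the run):
1. the hub carries 0.6 to 1.1 N m clockwise for 1 s (marks 0.34 to 0.62 mm farther apart than unloaded) (distance between hub_mark and screw_mark between 0.03254 and 0.03282 m), for 1 s.
2. the lever is let go: hub unloaded (below 0.2 N m) and no finger on the lever or rack (distance between hub_mark and screw_mark between 0.03209 and 0.03232 m and contact force between the fingers and lever below 0.1 N and contact force between the fingers and rack below 0.1 N), for 0.2 s.
3. lever still free, the rack is pushed lengthwise either way and gives 1.5 to 3.75 mm (6 to 15 N) for 0.5 s (distance between hub_mark and screw_mark between 0.03209 and 0.03232 m and (y of rack_left in the frame of shaker between 0.0715 and 0.07375 m or y of rack_left in the frame of shaker between 0.06625 and 0.0685 m)), for 0.5 s.
At the end, for the whole second after the job is handed in: The clamp screw has not turned (its mark within 1.5 mm of the start), the lever is unloaded (below 0.2 N m), the rack has sprung back to within 1 mm of its place, and bottle, beaker and box stand within 20 mm of where they were (distance between hub_mark and screw_mark between 0.03209 and 0.03232 m and distance of screw_mark from where it was at the start of the episode below 0.0015 m and distance of rack_left from where it was at the start of the episode below 0.001 m and distance of each of reagent_bottle, beaker, slide_box from where it was at the start of the episode below 0.02 m); the robot touches nothing.
It fails at once if the screw turned (its mark moved more than 1.5 mm) (distance of screw_mark from where it was at the start of the episode above 0.0015 m).
It fails at once if the rack was shoved more than 5.5 mm (over 22 N) (y of rack_left in the frame of shaker above 0.0755 m or y of rack_left in the frame of shaker below 0.0645 m).
It fails at once if the reagent_bottle was shifted more than 20 mm or tipped (distance of reagent_bottle from where it was at the start of the episode above 0.02 m or angle between reagent_bottle's own z axis and vertical above 0.4 rad).
It fails at once if the beaker was shifted more than 20 mm or tipped (distance of beaker from where it was at the start of the episode above 0.02 m or angle between beaker's own z axis and vertical above 0.4 rad).
It fails at once if the slide_box was shifted more than 20 mm or tipped (distance of slide_box from where it was at the start of the episode above 0.02 m or angle between slide_box's own z axis and vertical above 0.4 rad).
It also fails if it takes over 59 s, if anything falls off the work surface, if the arm or the gripper's body presses on something with over 40 N, if the wrist force passes 120 N, or if a joint passes its speed limit or range.

## Working session

There is one attempt and no reset: what is moved stays moved. The work goes in short steps, Python scripts to look and compute and a shell command to move; the robot and the scene stay as the last step left them, time stands still between calls to the robot, and variables do not carry over. Pictures are saved under pics/ and viewed, at most 10 in all, crops included, and the job is handed in when it is done.

```bash
mkdir -p pics; cat > h.py <<'E'
import numpy as np, cv2
from workcell import env, viewer, nets
def save(p,name): cv2.imwrite('pics/'+name,cv2.cvtColor(p['image'],cv2.COLOR_RGB2BGR))
def back(p,uv,z):
    K,R,t=p['K'],p['R'],p['t']
    d=R.T@np.linalg.inv(K)@np.array([uv[0],uv[1],1.]); c=-R.T@t
    return c+d*(z-c[2])/d[2]
def proj(p,X):
    q=p['K']@(p['R']@np.asarray(X)+p['t']); return q[:2]/q[2]
def cen(r):
    v,u=np.nonzero(r); return np.array([u.mean(),v.mean()])
E
python3 - <<'E'
from h import *
np.set_printoptions(precision=4,suppress=True)
s=env.get_state(); print(s)
Z=dict(shaker=.098,lever_knob=.175,lever_axis=.142,hub_mark=.127,screw_mark=.117,rack_left=.148,rack_right=.148,reagent_bottle=.1,beaker=.075,slide_box=.03)
for c in ('top','scene'):
    p=viewer.read_camera(c); save(p,c+'0.png'); print(c,'cam',-p['R'].T@p['t'])
    for k,z in Z.items():
        for o in nets.outline_of(k,p)[:2]:
            u=cen(o['region']); print(k,round(o['confidence'],2),np.array(o['box']),u,o['region'].sum(),back(p,u,z))
E
```

```text
{'clock': 0.0, 'joint_pos': array([ 1.0334,  0.314 ,  0.0449,  1.3036, -0.    ,  1.4312]), 'qvel': array([-0.0012,  0.0011,  0.0003,  0.0001, -0.0005, -0.0002]), 'tau': array([ -0.0019, -48.0629,  29.8536,   0.0194,  -0.0003,  -0.    ]), 'tcp_pos': array([0.2225, 0.5297, 0.2304]), 'orientation': array([-0.0003,  0.1976,  0.9803, -0.0009]), 'wrist_force': array([-0.6104, -0.9413, -0.0014]), 'ft_torque': array([-0.0252, -0.0362, -0.0046]), 'grip_force': 0.0, 'finger_gap': 0.08546144833927306}
top cam [0.505  0.036  0.9267]
shaker 0.94 [227.9 131.7 364.1 284.5] [293.8848 205.2839] 17779 [ 0.6189 -0.0119  0.098 ]
lever_knob 0.85 [292.1 203.9 318.3 261.3] [302.9458 232.4409] 406 [ 0.5602 -0.022   0.175 ]
lever_axis 0.68 [292.5 207.1 317.6 262.3] [302.3316 230.1123] 383 [ 0.5669 -0.0236  0.142 ]
hub_mark 0.61 [287.3 199.1 317.5 257.5] [301.0758 227.173 ] 607 [ 0.5736 -0.0225  0.127 ]
screw_mark 0.86 [282.3 200.1 317.4 256.8] [298.8943 222.949 ] 785 [ 0.5825 -0.0194  0.117 ]
rack_left 0.9 [255.8 159.  337.9 203.1] [294.6586 179.7428] 2282 [ 0.6593 -0.0116  0.148 ]
rack_right 0.59 [254.3 161
[... 483 characters left out ...]
162.4 291.4 196.9] [281.2435 180.0565] 230 [ 0.5804 -0.0004  0.175 ]
lever_axis 0.66 [266.6 162.4 293.5 197.2] [281.4258 179.8242] 256 [ 0.5453 -0.0319  0.142 ]
hub_mark 0.7 [266.9 163.7 289.9 195.4] [281.2593 179.9095] 243 [ 0.5303 -0.0462  0.127 ]
screw_mark 0.6 [267.7 162.7 290.5 207.1] [281.2189 181.4302] 265 [ 0.5248 -0.0512  0.117 ]
rack_left 0.85 [224.6 181.3 285.1 237.1] [254.9844 208.825 ] 2114 [0.6727 0.0065 0.148 ]
reagent_bottle 0.79 [318.  248.8 347.5 297.1] [329.299  273.8215] 1087 [0.6737 0.2194 0.1   ]
beaker 0.85 [166.1 198.9 186.1 233.9] [176.469 214.68 ] 725 [ 0.7599 -0.1809  0.075 ]
slide_box 0.58 [192.1 177.7 231.9 206.8] [210.6289 189.8292] 644 [ 0.6011 -0.2481  0.03  ]
```

```bash
python3 - <<'E'
import cv2
a=cv2.imread('pics/top0.png')[120:295,165:435]
cv2.imwrite('pics/t0c.png',cv2.resize(a,None,fx=2.9,fy=2.9,interpolation=cv2.INTER_CUBIC))
b=cv2.imread('pics/scene0.png')[130:310,150:370]
cv2.imwrite('pics/s0c.png',cv2.resize(b,None,fx=3.3,fy=3.3,interpolation=cv2.INTER_CUBIC))
E
```

```text
(no output)
```

View pics/t0c.png

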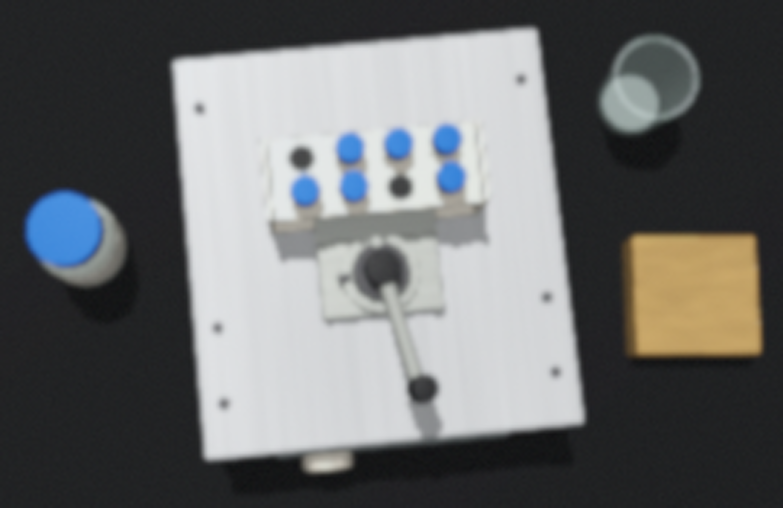

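View pics/s0c.png

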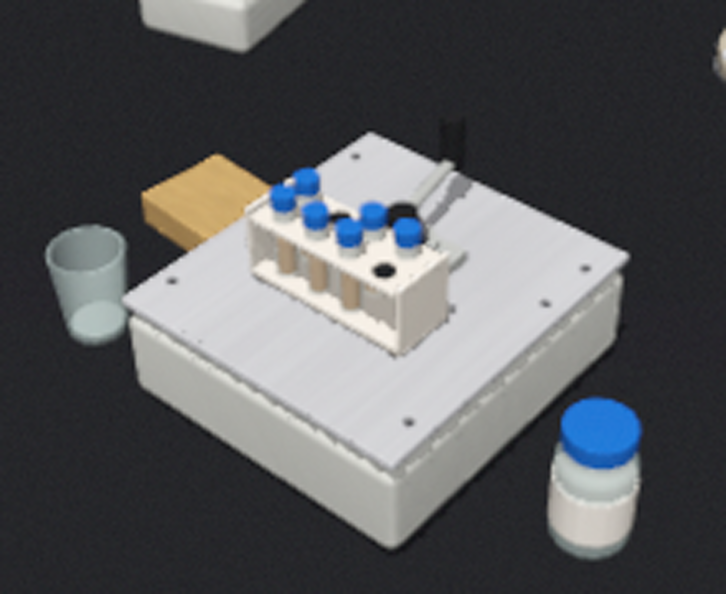

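The top crop shows the knob at about (423,387), the collar at (382,268), the rack spanning x 268–487, and the platform corners at (172,60), (538,28), (585,424) and (204,460). The lever points to the front and slightly right. The scene crop shows the knob top at (453,122), with nothing else near the lever. Next I compute the geometry.

```bash
python3 - <<'E'
from h import *
from scipy.optimize import least_squares
np.set_printoptions(precision=4,suppress=True)
p=viewer.read_camera('top'); q=viewer.read_camera('scene')
f=lambda a:np.array(a)/2.9+[165-.3,120-.3]
g=lambda a:np.array(a)/3.3+[150-.3,130-.3]
C=[back(p,f(a),.098)[:2] for a in [(172,60),(538,28),(585,424),(204,460)]]
L=np.array([[.135,.125],[.135,-.125],[-.135,-.125],[-.135,.125]])
def T(x,l): c,s=np.cos(x[2]),np.sin(x[2]); return np.array([x[0]+c*l[0]-s*l[1],x[1]+s*l[0]+c*l[1]])
r=least_squares(lambda x:np.concatenate([T(x,l)-c for l,c in zip(L,C)]),[.6,0,.08])
x=r.x; print('shaker',x,r.fun)
# joint both-camera refinement
S=[(126,300),(371,132),(628,258),(393,468)] # scene: rear-right, front-right, front-left, rear-left
SL=[L[1],L[2],L[3],L[0]]
def res(x):
    o=[]
    for l,a in zip(L,[(172,60),(538,28),(585,424),(204,460)]): o+=list(proj(p,[*T(x,l),.098])-f(a))
    for l,a in zip(SL,S): o+=list(proj(q,[*T(x,l),.098])-g(a))
    return o
r=least_squares(res,x); x=r.x; print('both',x,np.array(r.fun))
ax=T(x,[-.025,0]); print('axis',ax,'proj',(proj(p,[*ax,.142])-[164.7,119.7])*2.9)
print('axis top px',back(p,f((382,266)),.142))
k=lambda th:[*T(x,[-.025-.08*np.cos(th),-.08*np.sin(th)]),.175]
r=least_squares(lambda t:np.concatenate([proj(p,k(t[0]))-f((423,386)),proj(q,k(t[0]))-g((453,122))]),[.2])
print('lever angle to right of front(deg)',np.degrees(r.x),r.fun,'knob',k(r.x[0]))
print('knob top-only',back(p,f((423,387)),.175))
for n,l in (('rl',[.035,.07]),('rr',[.035,-.07])):
  P=T(x,l);print(n,P,(proj(p,[*P,.148])-[164.7,119.7])*2.9,(proj(q,[*P,.148])-[149.7,129.7])*3.3)
print('bottle',back(p,f((65,229)),.1))
s=env.get_state();print(s['tcp_pos'],s['orientation'],s['clock'])
E
```

```text
shaker [ 0.6253 -0.0123  0.0729] [ 0.0001 -0.0007 -0.0003  0.0008  0.0001  0.0005  0.0001 -0.0006]
both [ 0.6254 -0.011   0.0729] [-0.3169 -0.0893 -1.0331  0.1036 -0.9535 -0.0967 -0.3666 -0.1123 -1.8095
 -1.1067 -0.3044 -0.5661  0.4884 -1.6261 -0.3979 -0.9656]
axis [ 0.6005 -0.0129] proj [380.6899 267.5024]
axis top px [ 0.6014 -0.0137  0.142 ]
lever angle to right of front(deg) [11.1846] [-0.0908  0.7466  0.1661 -2.154 ] knob [np.float64(0.5233099635923886), np.float64(-0.03404656868010447), 0.175]
knob top-only [ 0.524  -0.0342  0.175 ]
rl [0.6552 0.0613] [261.7191 182.5398] [425.0232 285.46  ]
rr [ 0.6654 -0.0783] [481.5304 162.9498] [270.7195 203.6647]
bottle [0.6353 0.1943 0.1   ]
[0.2228 0.5301 0.2313] [0.     0.1976 0.9803 0.    ] 1.2
```

The manual's scale: shifts go in shares of 800 mm and turns go in shares of 2 pi rad. Converting my numbers, -0.36 m / 0.8 = -0.45, -0.32 m / 0.8 = -0.4, -0.058 rad / 6.2832 = -0.0092.

```bash
echo '[-0.0563,-0.05,0,0,0,-0.0092,-0.1125,-0.1,0,0,0,-0.0185,-0.1688,-0.15,0,0,0,-0.0277,-0.225,-0.2,0,0,0,-0.0369,-0.2813,-0.25,0,0,0,-0.0462,-0.3375,-0.3,0,0,0,-0.0554,-0.3938,-0.35,0,0,0,-0.0646,-0.45,-0.4,0,0,0,-0.0745]' | python3 -m creep 0 60
cat > w.py <<'E'
from h import *
import sys
from scipy.spatial.transform import Rotation as Ro
np.set_printoptions(precision=4,suppress=True)
s=env.get_state(); o=s['orientation']; M=Ro.from_quat([o[1],o[2],o[3],o[0]]).as_matrix()
print('t',round(s['clock'],2),'tcp',s['tcp_pos'],'X',M[:,0],'Y',M[:,1],'gap',round(s['finger_gap'],4))
print('F tool',M.T@s['wrist_force'],'q',s['joint_pos'])
if len(sys.argv)>3: print('shift',M.T@(np.array(sys.argv[1:4],float)-s['tcp_pos']))
E
python3 w.py 0.522 -0.085 0.200
```

```text
clock: 2.2
tcp_pos: [0.4314, 0.0938, 0.2317]
orientation: [0.001, -0.036, 0.999, 0.0]
wrist_force: [0.8, 0.5, -0.8]
finger_gap: 0.0001
grip_force: 0.0
t 2.2 tcp [0.4314 0.0938 0.2317] X [-0.9974 -0.0721 -0.0013] Y [-0.0721  0.9974  0.0002] gap 0.0001
F tool [-0.8482  0.4201  0.8435] q [ 0.0317  0.0538 -0.2725  1.2432  0.0002 -0.0405]
shift [-0.0774 -0.1849  0.0317]
```

Scaled: -0.187 m / 0.8 = -0.2338, 0.083 m / 0.8 = 0.1038.

```bash
echo '[-0.025,-0.0588,0,0,0,0,-0.05,-0.1175,0,0,0,0,-0.075,-0.175,0,0,0,0,-0.0963,-0.2338,0.0125,0,0,0,-0.0963,-0.2338,0.05,0,0,0,-0.0963,-0.2338,0.0875,0,0,0,-0.0963,-0.2338,0.1038,0,0,0,-0.0963,-0.2338,0.1038,0,0,0]' | python3 -m creep
python3 w.py 0.522 -0.06 0.148; python3 - <<'E'
from h import *
p=viewer.read_camera('top'); q=viewer.read_camera('scene')
a=cv2.resize(p['image'][150:290,220:400],None,fx=2.2,fy=2.2,interpolation=2); b=cv2.resize(q['image'][130:270,190:370],None,fx=2.2,fy=2.2,interpolation=2)
save({'image':np.hstack([a,b])},'a1.png')
E
```

```text
clock: 3.2
tcp_pos: [0.5201, -0.0852, 0.1478]
orientation: [-0.001, -0.035, 0.999, 0.0]
wrist_force: [0.3, 0.7, 0.6]
finger_gap: -0.0001
grip_force: 0.0
t 3.2 tcp [ 0.5201 -0.0852  0.1478] X [-0.9975 -0.0704  0.0014] Y [-0.0704  0.9975  0.0007] gap -0.0001
F tool [-0.3902  0.6752 -0.5532] q [-0.3148  0.2629 -0.2315  1.0779  0.0001 -0.3852]
shift [-0.0037  0.025  -0.0002]
```

View pics/a1.png

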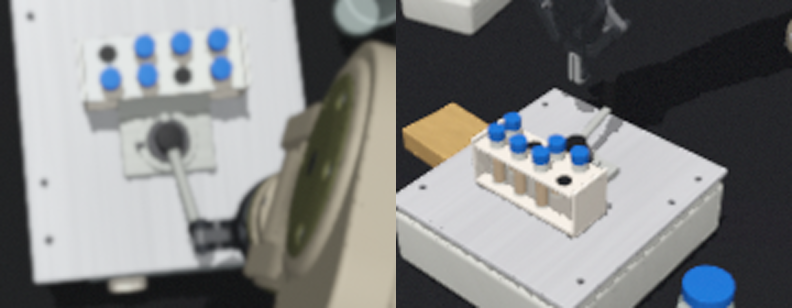

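Scaled: 0.026 m / 0.8 = 0.0325, 0.024 m / 0.8 = 0.03.

```bash
echo '[0,0.0088,0,0,0,0,0,0.0163,0,0,0,0,0,0.0225,0,0,0,0,0,0.0275,0,0,0,0,0,0.03,0,0,0,0,0,0.0325,0,0,0,0,0,0.0325,0,0,0,0]' | python3 -m creep
python3 w.py
```

```text
clock: 4.18
tcp_pos: [0.5188, -0.0595, 0.1482]
orientation: [-0.0, -0.035, 0.999, 0.0]
wrist_force: [-0.3, -0.3, 0.6]
finger_gap: -0.0
grip_force: 0.0
t 4.17 tcp [ 0.5188 -0.0595  0.1482] X [-0.9975 -0.0702  0.    ] Y [-0.0702  0.9975  0.0001] gap -0.0
F tool [ 0.3416 -0.2483 -0.5636] q [-0.268   0.2526 -0.2443  1.074   0.     -0.3383]
```

Scaled: 0.0025 m / 0.8 = 0.0031, 0.0015 m / 0.8 = 0.0019.

```bash
echo '[0,0.0019,0,0,0,0,0,0.0031,0,0,0,0,0,0.0031,0,0,0,0]' | python3 -m creep | sed -n '1,2p;4p'
```

```text
clock: 4.55
tcp_pos: [0.5186, -0.057, 0.1483]
wrist_force: [-0.6, 0.3, -0.5]
```

Scaled: 0.002 m / 0.8 = 0.0025, 0.001 m / 0.8 = 0.0013.

```bash
echo '[0,0.0013,0,0,0,0,0,0.0025,0,0,0,0,0,0.0025,0,0,0,0]' | python3 -m creep | sed -n '1,2p;4p'; python3 - <<'E'
from h import *
p=viewer.read_camera('top')
save({'image':cv2.resize(p['image'][190:280,260:360],None,fx=5,fy=5,interpolation=2)},'a2.png')
E
```

```text
clock: 4.92
tcp_pos: [0.5185, -0.055, 0.1483]
wrist_force: [0.3, 0.2, -0.0]
```

View pics/a2.png

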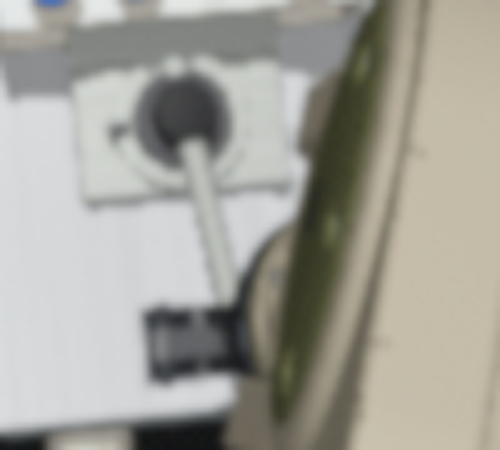

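The picture shows the fingers covering the knob, at about (195,345). The bar runs from (190,145) to (232,300), which is steeper than before, so the lever is moving freely.

Scaled: 0.002 m / 0.8 = 0.0025, 0.001 m / 0.8 = 0.0013.

```bash
echo '[0,0.0013,0,0,0,0,0,0.0025,0,0,0,0,0,0.0025,0,0,0,0]' | python3 -m creep | sed -n '1,2p;4p'
```

```text
clock: 5.35
tcp_pos: [0.5183, -0.0529, 0.1483]
wrist_force: [-0.2, -0.5, -0.8]
```

Scaled: 0.0015 m / 0.8 = 0.0019, 0.001 m / 0.8 = 0.0013.

```bash
echo '[0,0.0013,0,0,0,0,0,0.0019,0,0,0,0,0,0.0019,0,0,0,0]' | python3 -m creep | sed -n '1,2p;4p'
```

```text
clock: 5.72
tcp_pos: [0.5182, -0.0515, 0.1483]
wrist_force: [0.8, -0.0, 0.3]
```

Scaled: 0.0025 m / 0.8 = 0.0031, 0.002 m / 0.8 = 0.0025.

```bash
echo '[0,0.0013,0,0,0,0,0,0.0025,0,0,0,0,0,0.0031,0,0,0,0,0,0.0031,0,0,0,0]' | python3 -m creep | sed -n '1,2p;4p'
```

```text
clock: 6.22
tcp_pos: [0.5181, -0.0492, 0.1483]
wrist_force: [-0.8, -1.9, 0.9]
```

Scaled: 0.001 m / 0.8 = 0.0013, 0.0005 m / 0.8 = 0.0006.

```bash
echo '[0,0.0006,0,0,0,0,0,0.0013,0,0,0,0,0,0.0013,0,0,0,0]' | python3 -m creep | sed -n '1,2p;4p'
```

```text
clock: 6.6
tcp_pos: [0.5179, -0.0484, 0.1484]
wrist_force: [-0.7, -3.0, 1.4]
```

Scaled: 0.001 m / 0.8 = 0.0013, 0.0005 m / 0.8 = 0.0006.

```bash
echo '[0,0.0006,0,0,0,0,0,0.0013,0,0,0,0,0,0.0013,0,0,0,0]' | python3 -m creep | sed -n '1,2p;4p'
```

```text
clock: 6.98
tcp_pos: [0.5178, -0.0476, 0.1484]
wrist_force: [-2.5, -5.7, 0.6]
```

Scaled: 0.001 m / 0.8 = 0.0013, 0.0005 m / 0.8 = 0.0006.

```bash
echo '[0,0.0006,0,0,0,0,0,0.0013,0,0,0,0,0,0.0013,0,0,0,0]' | python3 -m creep | sed -n '1,2p;4p'; python3 - <<'E'
from h import *
p=viewer.read_camera('top')
F=[]
for _ in range(5):
    viewer.read_camera('top'); F.append(env.get_state()['wrist_force'])
print(np.round(F,1).tolist(), np.mean(F,0))
save({'image':cv2.resize(p['image'][190:280,260:360],None,fx=5,fy=5,interpolation=2)},'a3.png')
E
```

```text
clock: 7.35
tcp_pos: [0.5177, -0.0471, 0.1484]
wrist_force: [-2.2, -7.6, 2.5]
[[-2.0, -7.3, 2.5], [-2.5, -7.1, 1.5], [-2.0, -6.5, 2.2], [-2.5, -6.8, 1.8], [-1.5, -6.2, 1.5]] [-2.11544089 -6.76256348  1.92095716]
```

View pics/a3.png

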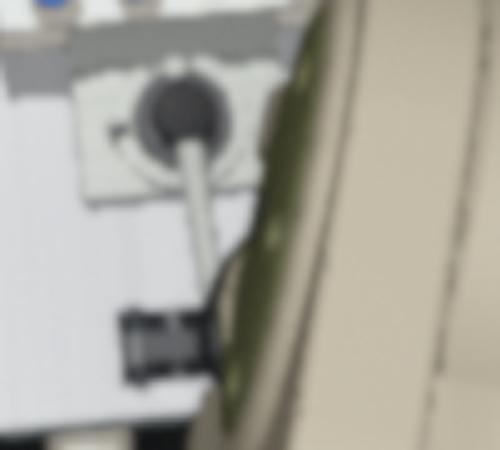

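The bar now runs from (190,145) to (212,290). The lever has swung clockwise and is loaded to about 6.5 N, so I add a little and hold.

Scaled: 0.0014 m / 0.8 = 0.0018, 0.001 m / 0.8 = 0.0013.

```bash
echo '[0,0.0006,0,0,0,0,0,0.0013,0,0,0,0,0,0.0018,0,0,0,0,0,0.0018,0,0,0,0]' | python3 -m creep | sed -n '1,2p;4p'; python3 - <<'E'
from h import *
F=[]
for _ in range(6):
    viewer.read_camera('top'); F.append(env.get_state()['wrist_force'])
print(np.round(F,1).tolist(), np.mean(F,0))
E
```

```text
clock: 8.15
tcp_pos: [0.5176, -0.0462, 0.1486]
wrist_force: [-3.7, -9.0, 2.2]
[[-2.3, -9.8, 2.2], [-3.9, -7.7, 3.1], [-2.4, -8.9, 2.7], [-1.9, -9.4, 1.4], [-3.4, -9.4, 2.0], [-3.1, -8.7, 2.6]] [-2.81464646 -8.98167389  2.32152969]
```

Scaled: 0.0007 m / 0.8 = 0.0009, 0.0004 m / 0.8 = 0.0005.

```bash
echo '[0,0.0005,0,0,0,0,0,0.0009,0,0,0,0,0,0.0009,0,0,0,0,0,0.0009,0,0,0,0]' | python3 -m creep | sed -n '1,2p;4p'; python3 - <<'E'
from h import *
F=[]
for _ in range(6):
    viewer.read_camera('top'); F.append(env.get_state()['wrist_force'])
print(np.round(F,1).tolist(), np.mean(F,0))
E
```

```text
clock: 8.95
tcp_pos: [0.5176, -0.0458, 0.1486]
wrist_force: [-3.6, -9.1, 1.7]
[[-2.5, -10.3, 1.3], [-3.7, -10.3, 2.6], [-2.9, -9.6, 3.1], [-3.3, -10.9, 1.6], [-3.0, -9.4, 1.9], [-3.1, -9.8, 1.6]] [ -3.08483525 -10.05902988   2.02429226]
```

```bash
Z='x'; echo '[0,0,0,0,0,0,0,0,0,0,0,0,0,0,0,0,0,0,0,0,0,0,0,0,0,0,0,0,0,0,0,0,0,0,0,0,0,0,0,0,0,0,0,0,0,0,0,0]' | python3 -m creep | sed -n '1,2p;4p'
echo '[0,0,0,0,0,0,0,0,0,0,0,0,0,0,0,0,0,0,0,0,0,0,0,0,0,0,0,0,0,0,0,0,0,0,0,0,0,0,0,0,0,0,0,0,0,0,0,0]' | python3 -m creep | sed -n '1,2p;4p'
echo '[0,0,0,0,0,0,0,0,0,0,0,0,0,0,0,0,0,0]' | python3 -m creep | sed -n '1,2p;4p'
python3 - <<'E'
from h import *
F=[]
for _ in range(4):
    viewer.read_camera('top'); F.append(env.get_state()['wrist_force'])
print(np.mean(F,0))
E
```

```text
clock: 10.25
tcp_pos: [0.5176, -0.0459, 0.1486]
wrist_force: [-2.8, -9.6, 2.2]
clock: 11.25
tcp_pos: [0.5176, -0.0458, 0.1486]
wrist_force: [-3.4, -9.7, 2.1]
clock: 11.62
tcp_pos: [0.5176, -0.0458, 0.1486]
wrist_force: [-3.3, -9.7, 3.0]
[-2.71403277 -9.72084255  2.53360725]
```

Scaled: -0.089 m / 0.8 = -0.1113, -0.006 m / 0.8 = -0.0075.

```bash
echo '[0,-0.0025,0,0,0,0,0,-0.0075,0,0,0,0,0,-0.0188,0,0,0,0,0,-0.0438,0,0,0,0,0,-0.075,0,0,0,0,0,-0.1,0,0,0,0,0,-0.1113,0,0,0,0,0,-0.1113,0,0,0,0]' | python3 -m creep | sed -n '1,2p;4p'
python3 - <<'E'
from h import *
F=[]
for _ in range(5):
    p=viewer.read_camera('top'); F.append(env.get_state()['wrist_force'])
print(np.mean(F,0))
save({'image':cv2.resize(p['image'][140:290,220:400],None,fx=4,fy=4,interpolation=2)},'a4.png')
E
```

```text
clock: 12.82
tcp_pos: [0.5239, -0.1334, 0.1481]
wrist_force: [-0.2, 0.4, 0.0]
[ 0.03329855  0.15930988 -0.0320353 ]
```

View pics/a4.png

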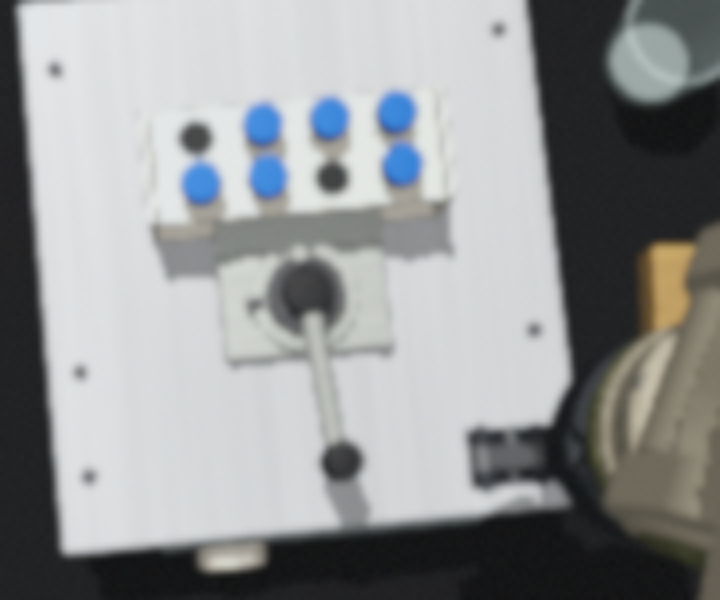

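The lever is free, with its knob at (341,461). The fingers are clear at (475–545,458), and the screw notch at (254,305) has not moved. Now to the rack's right end.

Scaled: -0.144 m / 0.8 = -0.18, 0.006 m / 0.8 = 0.0075.

```bash
echo '[-0.0375,0,0,0,0,0,-0.075,0,0,0,0,0,-0.1125,0,0.0025,0,0,0,-0.15,0,0.005,0,0,0,-0.175,0,0.0075,0,0,0,-0.18,0,0.0075,0,0,0,-0.18,0,0.0075,0,0,0]' | python3 -m creep | sed -n '1,2p;4p'
python3 w.py 0.668 -0.105 0.1425
python3 - <<'E'
from h import *
p=viewer.read_camera('top'); q=viewer.read_camera('scene')
a=cv2.resize(p['image'][150:260,220:400],None,fx=2.2,fy=2.2,interpolation=2); b=cv2.resize(q['image'][140:250,180:360],None,fx=2.2,fy=2.2,interpolation=2)
save({'image':np.hstack([a,b])},'a5.png')
E
```

```text
clock: 13.95
tcp_pos: [0.6671, -0.1222, 0.1421]
wrist_force: [-0.5, -0.2, -0.2]
t 13.95 tcp [ 0.6671 -0.1222  0.1421] X [-0.9975 -0.0708  0.0008] Y [-0.0708  0.9975  0.0003] gap 0.0002
F tool [ 0.5016 -0.1549  0.1651] q [-0.2993  0.5501  0.1897  1.2112 -0.     -0.3702]
shift [-0.0021  0.0171 -0.0004]
```

View pics/a5.png

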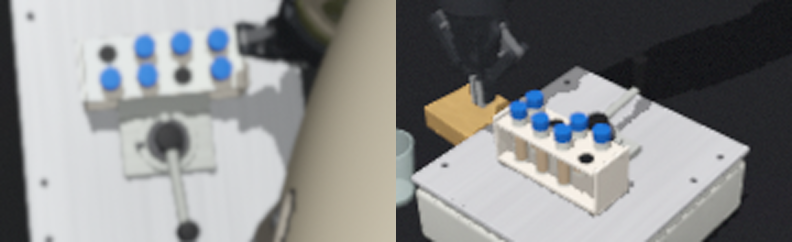

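The fingers stand at about (255,40) in the left half, just beyond the rack's right end and level with its mid-width. I approach now.

Scaled: 0.022 m / 0.8 = 0.0275, 0.02 m / 0.8 = 0.025.

```bash
echo '[0,0.0075,0,0,0,0,0,0.015,0,0,0,0,0,0.0213,0,0,0,0,0,0.025,0,0,0,0,0,0.0275,0,0,0,0,0,0.0275,0,0,0,0]' | python3 -m creep | sed -n '1,2p;4p'
```

```text
clock: 14.8
tcp_pos: [0.6661, -0.1006, 0.1422]
wrist_force: [0.5, -0.0, -0.3]
```

Scaled: 0.002 m / 0.8 = 0.0025, 0.001 m / 0.8 = 0.0013.

```bash
echo '[0,0.0013,0,0,0,0,0,0.0025,0,0,0,0,0,0.0025,0,0,0,0]' | python3 -m creep | sed -n '1,2p;4p'
```

```text
clock: 15.18
tcp_pos: [0.6659, -0.0987, 0.1423]
wrist_force: [0.2, -0.8, -0.9]
```

Scaled: 0.002 m / 0.8 = 0.0025, 0.001 m / 0.8 = 0.0013.

```bash
echo '[0,0.0013,0,0,0,0,0,0.0025,0,0,0,0,0,0.0025,0,0,0,0]' | python3 -m creep | sed -n '1,2p;4p'
```

```text
clock: 15.55
tcp_pos: [0.6658, -0.0966, 0.1423]
wrist_force: [-0.3, 0.0, -0.1]
```

Scaled: 0.002 m / 0.8 = 0.0025, 0.001 m / 0.8 = 0.0013.

```bash
echo '[0,0.0013,0,0,0,0,0,0.0025,0,0,0,0,0,0.0025,0,0,0,0]' | python3 -m creep | sed -n '1,2p;4p'
```

```text
clock: 15.92
tcp_pos: [0.6656, -0.0946, 0.1423]
wrist_force: [-0.1, 0.5, 0.6]
```

Scaled: 0.002 m / 0.8 = 0.0025, 0.001 m / 0.8 = 0.0013.

```bash
echo '[0,0.0013,0,0,0,0,0,0.0025,0,0,0,0,0,0.0025,0,0,0,0]' | python3 -m creep | sed -n '1,2p;4p'
```

```text
clock: 16.3
tcp_pos: [0.6655, -0.0933, 0.1423]
wrist_force: [0.2, -2.9, -0.2]
```

Scaled: 0.002 m / 0.8 = 0.0025, 0.001 m / 0.8 = 0.0013.

```bash
echo '[0,0.0013,0,0,0,0,0,0.0025,0,0,0,0,0,0.0025,0,0,0,0]' | python3 -m creep | sed -n '1,2p;4p'
```

```text
clock: 16.68
tcp_pos: [0.6654, -0.0922, 0.1424]
wrist_force: [0.7, -6.3, -0.3]
```

Scaled: 0.0013 m / 0.8 = 0.0016, 0.0007 m / 0.8 = 0.0009.

```bash
echo '[0,0.0009,0,0,0,0,0,0.0016,0,0,0,0,0,0.0016,0,0,0,0]' | python3 -m creep | sed -n '1,2p;4p'; python3 - <<'E'
from h import *
F=[]
for _ in range(5):
    viewer.read_camera('top'); F.append(env.get_state()['wrist_force'])
print(np.mean(F,0))
E
```

```text
clock: 17.05
tcp_pos: [0.6654, -0.0917, 0.1424]
wrist_force: [0.5, -7.9, -0.8]
[-0.1697265  -8.61234126 -0.97391781]
```

Scaled: 0.0002 m / 0.8 = 0.0003.

```bash
echo '[0,0.0003,0,0,0,0,0,0.0003,0,0,0,0,0,0.0003,0,0,0,0,0,0.0003,0,0,0,0,0,0.0003,0,0,0,0,0,0.0003,0,0,0,0,0,0.0003,0,0,0,0,0,0.0003,0,0,0,0]' | python3 -m creep | sed -n '1,2p;4p'
python3 - <<'E'
from h import *
F=[]
for _ in range(6):
    viewer.read_camera('top'); F.append(env.get_state()['wrist_force'])
print(np.mean(F,0))
E
echo '[0,-0.0025,0,0,0,0,0,-0.0063,0,0,0,0,0,-0.0188,0,0,0,0,0,-0.0375,0,0,0,0,0,-0.0563,-0.025,0,0,0,0,-0.0625,-0.075,0,0,0,0,-0.0625,-0.1125,0,0,0,0,-0.0625,-0.1125,0,0,0]' | python3 -m creep | sed -n '1,2p;4p'
python3 - <<'E'
from h import *
p=viewer.read_camera('top')
save({'image':cv2.resize(p['image'][120:290,170:430],None,fx=3,fy=3,interpolation=2)},'a6.png')
print(env.get_state()['wrist_force'])
E
```

```text
clock: 18.3
tcp_pos: [0.6654, -0.0916, 0.1424]
wrist_force: [0.5, -8.2, -0.8]
[ 0.20925931 -8.75481235 -1.05408337]
clock: 19.6
tcp_pos: [0.6703, -0.1404, 0.2355]
wrist_force: [0.9, 0.8, -0.7]
[ 1.10003762  0.59693966 -0.39135229]
```

View pics/a6.png

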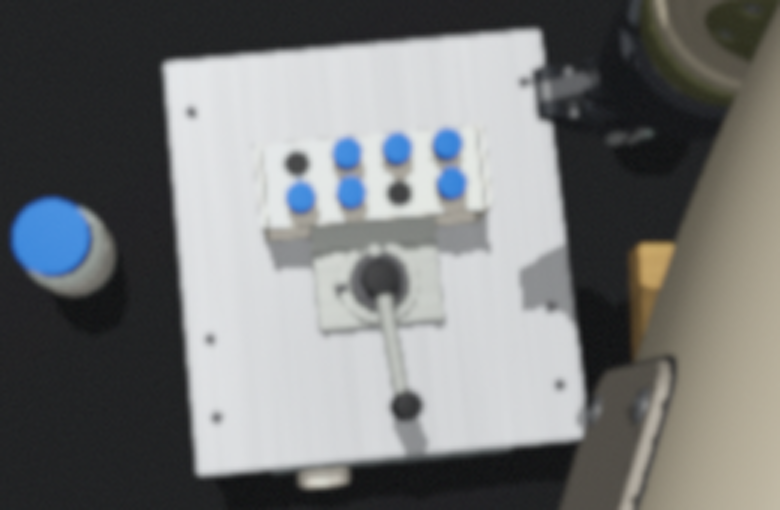

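The gripper is clear of everything, the rack spans x 265–487 as before, and the lever is free with its knob at (406,405). The bottle and box are where they were. The beaker is hidden under the gripper, but the tool stayed above it.

```bash
echo '[0,0,0,0,0,0,0,0,0,0,0,0]' | python3 -m creep | sed -n '1,2p;4p'; python3 -c "
from workcell import env; print(env.hand_in())"
```

```text
clock: 19.9
tcp_pos: [0.6681, -0.1389, 0.2307]
wrist_force: [-0.2, 0.2, -0.4]
the job is handed in; nothing more can be done
None
```

The job is handed in but no verdict came back: I held the lever at about 9.6 N (0.77 N m) for over 2 s, let it go, then pushed the rack's right end at about 8.7 N for over 1 s; in the last picture the rack was back in place and the screw mark, bottle and box had not visibly moved, but the beaker was hidden behind the gripper.

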